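# Free the stuck display slide, bring it up to its hidden bumper and load it

## Robot

A 6-joint arm with a two-finger parallel gripper is mounted at the origin on a cart in front of the work surface, level with it; the furniture and walls round the work are solid. World frame = base frame: x ahead of the robot, y to its left, z up, the work surface at z = 0. Lengths are in m, angles in rad, forces in N, time in s.
With the tool pointing down it reaches from about 0.375 to 0.9 m from the base axis. Payload 3.1 kg.
Tool frame: the origin (TCP) lies between the finger pads; the fingertips stand manip.finger_overhang ahead of it and the grasp point (between the pads) lies 5 mm behind it (manip.finger_overhang is the distance from the TCP to the fingertips, in m); z points along the fingers, y is the line along which they close (so a half turn about z gives the same grasp; the last joint's range is limited). The gripper opens to 85 mm and grips with 20 to 120 N. Pads are 22 mm wide; open, the fingers measure 114 mm over their backs; the gripper's body (76 mm by 85 mm) begins 54 mm behind the grasp point. The pads swing forward as they close: fully open they stand 13 mm farther back than shut.
Start: joints at [-1.375, 0.527, 1.433, -0, 1.181, -0.178], TCP at [0.228, -0.582, 0.245] pointing down, gripper open.
Joint ranges: [-3.08, 3.08], [-0.75, 2.2], [0.22, 2.44], [-1.43, 4.57], [0, 2.65], [-2.85, 2.85]. Speed limits (rad/s): [2.79, 2.79, 3.14, 3.14, 3.14, 3.14].

## Interface

Orientations are given as a unit quaternion [x, y, z, w].
In Python, from station import manip gives the robot as it stands.
- The arm moves only by the tool drive_tool, never from a script. Its argument "plan" is a list of rows, each a list of 7 numbers: the shift along the tool's x, y, z in m, then the turn, a rotation vector about the tool's x, y, z in degrees, then the opening, from -1 (shut) to 1 (fully open). In form: [[x, y, z, wx, wy, wz, gripper], ...]. A call has 1 to 10 rows; each row shifts and turns the commanded pose from where the row before left it, along the tool's axes as they then stand; what a row does not reach is not made up. A row lasts 1/10 s, in which the tool goes at most 50 mm and 8.59 degrees, less where a joint would pass 70% of its speed; a pose out of reach is approached as far as the arm can. A call is refused whole if a number of a shift passes 0.05 or a number of a turn 8.59, either way. A call with a gripper value outside its range is refused whole. The fingers move at their own pace and stop on an object; "newtons" is the grip in N (left out, the last holds). Time passes only in rows, so rows that do not move let the fingers close. It gives the time, the measured TCP pose, the force, the opening and the grip force at its end, in the units of the state.
- manip.sense(): the state, without advancing time (a new reading comes with each control period).
- manip.snapshot(name): name is "scene" or "top" or "wrist"; returns a dict with "image" (420x560x3 uint8, red, green, blue), "z_map" (420x560 float32, m along the optical axis (not along the pixel's ray), 0 where there is no reading), "fov_y" (degrees; the focal length in pixels is half the picture's height over the tangent of half this angle, whatever the lens; pixels are square), "cx", "cy" (the principal point, pixels), "extrinsics" (4x4, takes a point from camera to world coordinates); the wrist camera has in their place "mount" (4x4, takes a point from camera to tool coordinates, whose origin is the TCP and whose axes are the flange's). Camera axes: x right, y up, looking along -z (the intrinsics and any distortion apply to the point x, -y, -z); pixel columns grow to the right and rows downward; lengths in m; the calibration is good to about 2 mm. A picture is of the moment at which its call begins: read the wrist's pose just before it.
- manip.sign_off(): hands the job in; it is judged then, once.
The state is a dict: "t": time; "q": joint angles; "qd": joint speeds; "tau": joint torques, N m; "tcp_pos": TCP position; "tool_rot": TCP orientation; "force": force on the tool from outside, world axes, zero at the start; "ft_torque": the same for the moment, N m; "finger_gap": opening from 0.0 (shut) to 1.0 (fully open); "gripper_force": force on a finger pad.
Only numpy, scipy, OpenCV 4.12 (cv2) and the standard library are available. Lean on these libraries where they do the work, as an engineer would, in place of code of your own. Each camera call takes 0.05 s, during which the arm holds its last target. There are 200 camera calls.

## Task

The sliding display tray is stuck in the spring catch at the near end of its rail. Push it firmly along the rail until the catch lets go, then run it gently, without ramming, up against the spring bumper hidden inside the hood at the far end. Then take the ring box off the hood and set it upright on the middle of the tray, and leave the tray resting against the bumper and the other goods where they are.

Things in the scene. Friction and masses are not known exactly. Their poses are not given: they have to be found in the camera images.
- rail: Fixed wooden rail base, 365x110x12 mm, with two aluminium guide strips on it (tops 20 mm above the table). Origin: on its underside, 175 mm from its near end and 190 mm from its far end, on its centre line. Its +x axis is the direction in which the tray is to slide, away from the robot; z up. Beside it on the right, at x 0.46 to 0.64, y -0.06 to 0.13, stands a fixed glass jar 187 mm tall.
- catch (a point): Nose of the spring catch in a small dark housing on the rail's -y side, housing top 34 mm above the table. It holds the tray at its start with a force that differs each time: about 10 to 17 N on the push tab breaks it free, within 20 mm of travel. Past it the tray slides freely against about 2.5 N of friction (a little more at speed) and stays where it is left.
- carriage: Sliding wooden tray; it moves only along the rail's x and keeps the rail's yaw. Origin: on the tray plate's underside, 20 mm above the table; axes as the rail's. Plate from x = -60 to +50 mm, 70 mm wide, 8 mm thick, lip 4 mm high at its front edge. It starts within 3 mm of x = -100 mm in the rail's frame.
- tongue_tip (a point): Tip of the 28 mm wide flat aluminium tongue that runs ahead from the tray into the hood, at x = +125 mm in the tray's frame: this end meets the hidden bumper.
- push_tab (a point): Middle of the rear (robot-side, -x) face of the tray's push tab: an upright wooden plate 10 mm thick (along x), 50 mm wide (along y), from the tray top (28 mm above the table) to 75 mm above the table. This point is 60 mm above the table. Axes as the rail's.
- tray_seat (a point): Middle of the square cork mat, 60 mm wide, on the tray: the place for the ring box, on the tray's top, 28 mm above the table. It lies 58 mm ahead of the tab's front face and 36 mm behind the lip. Axes as the rail's.
- hood: Fixed dark steel hood over the rail's far end, 90x74 mm, top 54 mm above the table; origin under its centre, 12 mm above the table. Inside, unseen, a spring bumper stops the tongue; its depth differs each time: met some 70 to 130 mm after the tray's start. It yields about 1 mm per newton; over 10 N on it is ramming. The tray, let go, stays against it by friction.
- ring_box: Small square pink gift box with a lid and a pale band, 65x65 mm, 36 mm high (lid overhang the upper 13 mm, 66 mm wide), 80 g, loose, standing on top of the hood (54 mm above the table) at the start, turned up to 0.3 rad. Origin: centre of its underside; z up.
- bangle_a: Bystander, loose, not to be moved: cream bangle lying flat, ring 56 mm across, 7 mm high; origin at the centre of its underside.
- bangle_b: Bystander, loose, not to be moved: blue bangle lying flat, ring 54 mm across, 6 mm high; origin at the centre of its underside.
- card: Bystander, loose, not to be moved: white flat bracelet card box, 57x81x9 mm; origin at the centre of its underside.
- coasters: Bystander, loose, not to be moved: round stack of coasters in a clear bag, 106 mm across, 44 mm high; origin at the centre of its underside.
- tape: Bystander, loose, not to be moved: roll of brown tape, 104 mm across, 25 mm high; origin at the centre of its underside.
- pad: Bystander, loose, not to be moved: flat stapled count pad, 102x145x9 mm (behind it a fixed plant basket over 250 mm tall; right of it, beyond y = -0.38, fixed framed prints 480 mm tall); origin at the centre of its underside.
- pen: Bystander, loose, not to be moved: white ball pen, 129 mm long, lying on the count pad; origin at the centre of its underside.

How it is judged:
On the way, in this order (a step that is already met when the one before it is completed fails the run):
1. the tray has broken free of the catch (x of carriage in the frame of rail above -0.072 m).
2. the tray's tongue presses on the hidden bumper (contact force between hood and carriage above 0.8 N), for 0.2 s.
3. the ring box stands on the middle of the tray (x of ring_box in the frame of tray_seat between -0.012 and 0.012 m and y of ring_box in the frame of tray_seat between -0.01 and 0.01 m and z of ring_box in the frame of tray_seat between -0.004 and 0.004 m and angle between ring_box's own z axis and vertical below 0.1 rad and linear speed of ring_box below 0.01 m/s), for 0.2 s.
At the end, for the whole second after the job is handed in: The ring box stands upright and at rest on the tray, its centre within 12 mm along the rail and 10 mm across of the middle of the mat, and the tray rests against the bumper in the hood (still touching it with at least 0.15 N) (all of step 3 and contact force between hood and carriage above 0.15 N and linear speed of carriage below 0.005 m/s).
It fails at once if the tray is rammed into the bumper (more than 10 N) (contact force between hood and carriage above 10 N).
It fails at once if a bystander is moved by more than 30 mm (distance of any of bangle_a, bangle_b, card, coasters, tape, pad, pen from where it was at the start of the episode above 0.03 m).
It also fails if it takes over 64 s, if anything falls off the work surface, if the arm or the gripper's body presses on something with over 40 N, if the wrist force passes 120 N, or if a joint passes its speed limit or range.

## Working session

There is one attempt and no reset: what is moved stays moved. The work goes in short steps, Python scripts to look and compute and a tool call to move; the robot and the scene stay as the last step left them, time stands still between calls to the robot, and variables do not carry over. Pictures are saved under pics/ and viewed, at most 10 in all, crops included, and the job is handed in when it is done.

Besides the shell and the picture viewer there is one more tool, called by a JSON object that holds its "name" and its "arguments", one argument or row to a line. drive_tool: Moves the arm, as the interface text tells. Its arguments: {"type":"object","properties":{"plan":{"type":"array"},"newtons":{"type":"number"}},"required":["plan"]}

```bash
mkdir -p pics; ls; python3 - <<'E'
from station import manip
import cv2,numpy as np,pickle
s=manip.sense();print({k:np.round(v,3) for k,v in s.items()},manip.finger_overhang)
d={}
for n in("scene","top"):
    r=manip.snapshot(n);d[n]=r
    cv2.imwrite(f"pics/{n}0.png",cv2.resize(r["image"][:,:,::-1],(800,600)))
    print(n,{k:v for k,v in r.items() if k not in("image","z_map")})
pickle.dump(d,open("d0.pkl","wb"))
E
```

```text
pics
{'t': np.float64(0.0), 'q': array([-1.375,  0.528,  1.434, -0.   ,  1.181, -0.178]), 'qd': array([-0.001,  0.002, -0.   ,  0.001,  0.001, -0.002]), 'tau': array([ 1.0000e-03, -4.4235e+01, -1.7802e+01,  0.0000e+00,  8.0000e-03,
        0.0000e+00]), 'tcp_pos': array([ 0.228, -0.581,  0.244]), 'tool_rot': array([ 0.983,  0.186, -0.   , -0.001]), 'force': array([ 0.44 , -0.506, -1.066]), 'ft_torque': array([-0.007,  0.032,  0.023]), 'gripper_force': np.float64(0.0), 'finger_gap': np.float64(1.004)} 0.014
scene {'fov_y': 56.64423111048107, 'cx': 278.90862410407334, 'cy': 211.02394361624712, 'extrinsics': array([[-0.55110592,  0.45465854, -0.69969127, -0.12429798],
       [-0.83443025, -0.29736292,  0.46400587,  0.43362913],
       [ 0.00290199,  0.83955995,  0.54325931,  0.57768099],
       [ 0.        ,  0.        ,  0.        ,  1.        ]])}
top {'fov_y': 53.189767844806155, 'cx': 276.6096232628197, 'cy': 210.7807159953016, 'extrinsics': array([[-0.008998  ,  0.98060216, -0.19580204,  0.34857361],
       [-0.99987774, -0.0063189 ,  0.01430307,  0.00731539],
       [ 0.01278837,  0.1959068 ,  0.98053913,  1.00295723],
       [ 0.        ,  0.        ,  0.        ,  1.        ]])}
```

View pics/scene0.png

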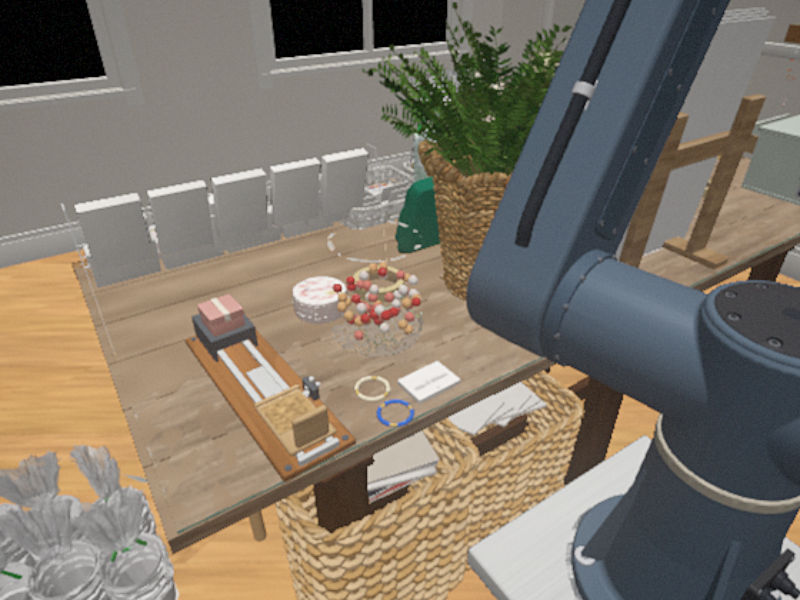

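View pics/top0.png

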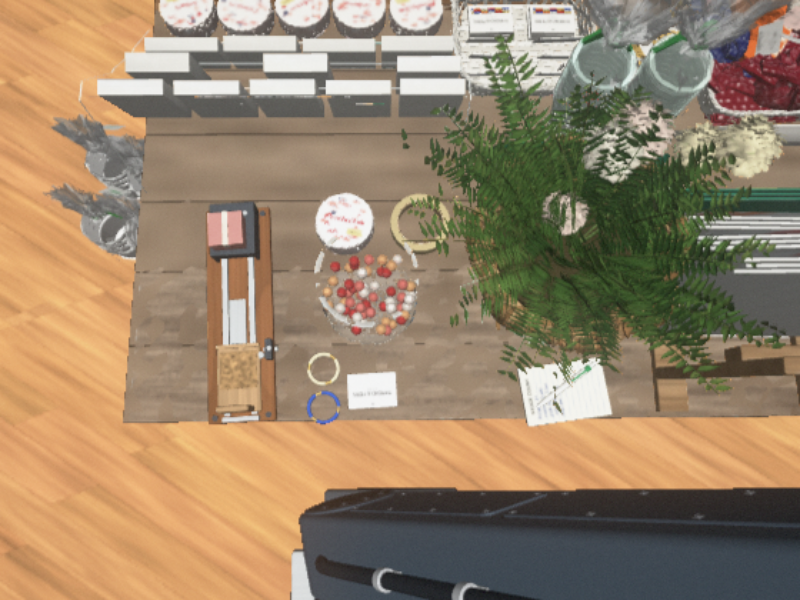

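The scene picture shows the rail at left with the tab around (310,430), the tray ahead of it, and the hood with the pink box at (222,315). In the top picture (scaled by 1.43), the rail spans (207..275, 207..422), the tab is near (238,405) and the box near (226,229). The bangles and card lie to the right of the rail, about 40 mm or more away.

```bash
cat > h.py <<'E'
import numpy as np,cv2,pickle
from scipy.spatial.transform import Rotation as R
def K(r):
    h=r["image"].shape[0];return h/2/np.tan(np.radians(r["fov_y"])/2),r["cx"],r["cy"]
def ext(r,s=None):
    if "extrinsics" in r:return r["extrinsics"]
    T=np.eye(4);T[:3,:3]=R.from_quat(s["tool_rot"]).as_matrix();T[:3,3]=s["tcp_pos"];return T@r["mount"]
def dirs(r,uv,E):
    f,cx,cy=K(r);uv=np.atleast_2d(np.asarray(uv,float))
    d=np.c_[(uv[:,0]-cx)/f,-(uv[:,1]-cy)/f,-np.ones(len(uv))]
    return d@E[:3,:3].T
def plane(r,uv,z,E):
    d=dirs(r,uv,E);o=E[:3,3];return o+d*((z-o[2])/d[:,2])[:,None]
def cloud(r,E):
    v,u=np.mgrid[:420,:560];d=dirs(r,np.c_[u.ravel(),v.ravel()],E)
    P=E[:3,3]+d*r["z_map"].ravel()[:,None];P[r["z_map"].ravel()==0]=np.nan
    return P.reshape(420,560,3)
def tri(a,b,Ea,Eb):  # (r,uv) pairs
    da,db=dirs(*a,Ea)[0],dirs(*b,Eb)[0];oa,ob=Ea[:3,3],Eb[:3,3]
    t=np.linalg.lstsq(np.c_[da,-db],ob-oa,rcond=None)[0]
    p,q=oa+t[0]*da,ob+t[1]*db;return (p+q)/2,np.linalg.norm(p-q)
def rect(P):
    return cv2.minAreaRect(np.asarray(P[:,:2],np.float32)*1000)
E
python3 - <<'E'
from h import *
np.set_printoptions(precision=4,suppress=True)
d=pickle.load(open("d0.pkl","rb"))
for n in d:
    r=d[n];E=ext(r);C=cloud(r,E);hsv=cv2.cvtColor(r["image"],cv2.COLOR_RGB2HSV)
    reg=(C[...,0]>.36)&(C[...,0]<.85)&(C[...,1]>.13)&(C[...,1]<.40)
    z=C[...,2]
    print(n,"table z",np.median(z[reg&(C[...,1]>.36)]))
    for nm,lo,hi in(("boxtop",.080,.1),("tabtop",.069,.080),("hoodtop",.049,.059),("catch",.031,.038),("tray/strip",.024,.0305),("strip",.017,.022),("rail",.008,.015)):
        m=(reg&(z>lo)&(z<hi)).astype(np.uint8)
        k,l,st,_=cv2.connectedComponentsWithStats(m)
        for i in range(1,k):
            if st[i,4]>25:
                P=C[l==i];print(nm,st[i],"c",P.mean(0),"rect",[np.round(x,1) for x in rect(P)],"pc",np.percentile(P,[3,97],axis=0)[:,:2].ravel(), hsv[l==i].mean(0))
E
```

```text
scene table z -0.0025047112458445597
boxtop [138 206  32  22 400] c [0.6463 0.2645 0.0867] rect [array([650.6, 263.9]), array([59. , 54.1]), np.float64(4.2)] pc [0.6231 0.2378 0.6775 0.2901] [  7.515   62.425  201.1225]
tabtop [138 217  32  13 100] c [0.6296 0.2658 0.0744] rect [array([650.2, 263.9]), array([54.6, 53. ]), np.float64(4.1)] pc [0.623  0.2367 0.6633 0.2909] [  6.35  76.63 137.72]
tabtop [204 284  25  15 132] c [0.3675 0.2445 0.0722] rect [array([369.2, 243.8]), array([11.3, 48.6]), np.float64(3.0)] pc [0.3632 0.2213 0.3735 0.2664] [ 16.9773  94.2955 173.8788]
hoodtop [134 220  44  21 298] c [0.6392 0.2691 0.0527] rect [array([661.2, 261.7]), array([91.8, 73.9]), np.float64(3.5)] pc [0.6168 0.2254 0.6978 0.2985] [ 77.9933  23.5671 107.4564]
hoodtop [205 292  24  14  96] c [0.3647 0.2459 0.0542] rect [array([364.6, 244.8]), array([ 6.1, 47. ]), np.float64(0.1)] pc [0.3622 0.222  0.3671 0.2675] [ 16.3854  98.5729 122.25  ]
catch [136 230  43  17  94] c [0.6259 0.2684 0.0346] rect [array([639.7, 280. ]), array([107.4,  53.2]), np.float64(45.6)] pc [0.6157 0.2258 0.6829 0.29
[... 4144 characters left out ...]
c [0.5058 0.2969 0.012 ] rect [array([520., 296.]), array([319.5,  26.7]), np.float64(3.5)] pc [0.3706 0.2839 0.6286 0.3122] [ 12.662  130.212  155.0413]
rail [160 180  14  46 394] c [0.5849 0.2581 0.0122] rect [array([568.9, 258.2]), array([112.1,  32.8]), np.float64(2.8)] pc [0.5329 0.2414 0.6224 0.2751] [ 12.3756 128.6777 163.236 ]
rail [180 250  14  41 374] c [0.4037 0.203  0.012 ] rect [array([407.1, 203.2]), array([30.2, 92.7]), np.float64(89.5)] pc [0.3629 0.1915 0.4487 0.2144] [ 13.7513 130.0214 157.4786]
rail [162 288  17   3  35] c [0.3628 0.2418 0.012 ] rect [array([363.3, 241.7]), array([36.7,  4.6]), np.float64(89.6)] pc [0.361  0.2254 0.3656 0.2593] [ 12.8857 127.     160.7429]
```

```bash
python3 - <<'E'
from h import *
np.set_printoptions(precision=4,suppress=True)
d=pickle.load(open("d0.pkl","rb"))
r=d["top"];E=ext(r);C=cloud(r,E)
for y in np.arange(-.7,.4,.1):
    m=(abs(C[...,1]-y)<.05)&(C[...,0]>.3)&(C[...,0]<.8)
    P=C[m]; print(round(y,1),[(h,np.round(np.nanmin(P[P[:,2]>h,0]),3) if (P[:,2]>h).any() else None) for h in(.03,.1,.2,.3)])
for lo,hi in((.2,.255),(.265,.295),):
    m=(C[...,0]>.49)&(C[...,0]<.61)&(C[...,1]>lo+.02 if lo<.25 else C[...,1]>lo)&(C[...,1]<hi)&(abs(C[...,2]-.0195)<.003)
    P=C[m];print("strip yaw",np.degrees(np.polyfit(P[:,0],P[:,1],1)[0]))
# two-view triangulation: tab-top centre and box-top centre from pixel masks
S=d["scene"];Es=ext(S)
def cen(r,E,box,z0,z1):
    C=cloud(r,E);m=(C[...,0]>box[0])&(C[...,0]<box[1])&(C[...,1]>box[2])&(C[...,1]<box[3])&(C[...,2]>z0)&(C[...,2]<z1)
    v,u=np.where(m);(c,_,_)=cv2.minAreaRect(np.c_[u,v].astype(np.float32));return c
for nm,b in(("tab",(.34,.40,.2,.29,.069,.08)),("box",(.58,.72,.2,.31,.0855,.1))):
    a=cen(r,E,b[:4],*b[4:]);s=cen(S,Es,b[:4],*b[4:]);print(nm,a,s,tri((r,a),(S,s),E,Es))
E
```

```text
-0.7 [(0.03, np.float64(0.481)), (0.1, np.float64(0.78)), (0.2, None), (0.3, None)]
-0.6 [(0.03, np.float64(0.471)), (0.1, np.float64(0.471)), (0.2, np.float64(0.471)), (0.3, None)]
-0.5 [(0.03, np.float64(0.398)), (0.1, np.float64(0.398)), (0.2, np.float64(0.398)), (0.3, np.float64(0.398))]
-0.4 [(0.03, np.float64(0.397)), (0.1, np.float64(0.397)), (0.2, np.float64(0.397)), (0.3, np.float64(0.397))]
-0.3 [(0.03, np.float64(0.371)), (0.1, np.float64(0.371)), (0.2, np.float64(0.371)), (0.3, np.float64(0.371))]
-0.2 [(0.03, np.float64(0.3)), (0.1, np.float64(0.3)), (0.2, np.float64(0.3)), (0.3, np.float64(0.3))]
-0.1 [(0.03, np.float64(0.387)), (0.1, np.float64(0.387)), (0.2, np.float64(0.387)), (0.3, np.float64(0.387))]
-0.0 [(0.03, np.float64(0.477)), (0.1, np.float64(0.477)), (0.2, np.float64(0.52)), (0.3, np.float64(0.52))]
0.1 [(0.03, np.float64(0.479)), (0.1, np.float64(0.479)), (0.2, np.float64(0.799)), (0.3, None)]
0.2 [(0.03, np.float64(0.365)), (0.1, np.float64(0.787)), (0.2, np.float64(0.787)), (0.3, None)]
0.3 [(0.03, np.float64(0.365)), (0.1, np.float64(0.8)), (0.2, np.float64(0.8)), (0.3, None)]
strip yaw 3.120906131790626
strip yaw 3.7995867270872505
tab (162.0448455810547, 285.5379943847656) (215.6999969482422, 290.8999938964844) (array([0.3696, 0.2445, 0.0703]), np.float64(0.0016905057287507433))
box (157.0, 159.0) (153.4655303955078, 214.91380310058594) (array([0.6527, 0.2637, 0.0866]), np.float64(0.0029844178654871625))
```

{"name": "drive_tool", "arguments": {
  "plan": [
    [0,0,0,0,0,6,-1],
    [0,0,0,0,0,6,-1],
    [0,0,0,0,0,6,-1],
    [0.001,-0.044,0,0,0,0,-1],
    [0.001,-0.044,0,0,0,0,-1],
    [0.001,-0.044,0,0,0,0,-1],
    [0.001,-0.044,0,0,0,0,-1],
    [0.002,-0.044,0,0,0,0,-1],
    [0.002,-0.042,0,0,0,0,-1],
    [0,0,0,0,0,0,-1]
  ]
}}

```text
t: 1.1
tcp_pos: [0.2193, -0.312, 0.2443]
tool_rot: [1.0, 0.031, -0.001, -0.004]
force: [0.2, 0.2, -0.6]
finger_gap: 0.001
gripper_force: 0.0
```

{"name": "drive_tool", "arguments": {
  "plan": [
    [0.028,-0.023,0,0,0,0,-1],
    [0.028,-0.023,0,0,0,0,-1],
    [0.028,-0.023,0,0,0,0,-1],
    [0.022,-0.032,0,0,0,0,-1],
    [0.022,-0.032,0,0,0,0,-1],
    [0.022,-0.032,0,0,0,0,-1],
    [0.009,-0.034,0,0,0,0,-1],
    [0.009,-0.034,0,0,0,0,-1],
    [0.009,-0.034,0,0,0,0,-1],
    [0.009,-0.034,0,0,0,0,-1]
  ]
}}

```text
t: 2.1
tcp_pos: [0.389, -0.0071, 0.2453]
tool_rot: [1.0, 0.03, 0.0, 0.0]
force: [0.7, -0.9, 0.2]
finger_gap: 0.0
gripper_force: 0.0
```

{"name": "drive_tool", "arguments": {
  "plan": [
    [-0.005,-0.035,0,0,0,0,-1],
    [-0.005,-0.035,0,0,0,0,-1],
    [-0.005,-0.035,0,0,0,0,-1],
    [-0.005,-0.035,0,0,0,0,-1],
    [-0.01,-0.038,0,0,0,0,-1],
    [-0.01,-0.038,0,0,0,0,-1],
    [-0.009,-0.037,0,0,0,0,-1],
    [0,0,0,0,0,0,-1],
    [0,0,0,0,0,0,-1]
  ]
}}

```text
t: 3.0
tcp_pos: [0.3244, 0.2419, 0.2452]
tool_rot: [1.0, 0.031, 0.0, 0.0]
force: [-0.1, -0.6, 0.3]
finger_gap: 0.001
gripper_force: 0.0
```

```bash
python3 - <<'E'
from h import *
from station import manip
np.set_printoptions(precision=4,suppress=True)
s=manip.sense();r=manip.snapshot("wrist");pickle.dump((s,r),open("w1.pkl","wb"))
print(s["tcp_pos"],s["tool_rot"],s["q"],s["force"]);print(r["mount"])
cv2.imwrite("pics/w1.png",r["image"][:,:,::-1])
E=ext(r,s);C=cloud(r,E)
m=(C[...,2]>.07)&(C[...,2]<.08)&(C[...,0]<.45)&(C[...,1]>.18)&(C[...,1]<.3)
P=C[m];print(m.sum(),P.mean(0),rect(P))
E
```

```text
[0.3244 0.2419 0.2452] [0.9995 0.0312 0.     0.0002] [ 0.3633  0.2308  1.9532 -0.0005  0.9576  1.8719] [-0.0631 -0.6369  0.2822]
[[-0.      0.9664  0.2572  0.0658]
 [ 1.      0.0002 -0.0007 -0.0005]
 [-0.0007  0.2572 -0.9664 -0.1288]
 [ 0.      0.      0.      1.    ]]
718 [0.3718 0.2444 0.0743] ((371.70660400390625, 244.42457580566406), (8.843572616577148, 49.275306701660156), 3.6137027740478516)
```

View pics/w1.png

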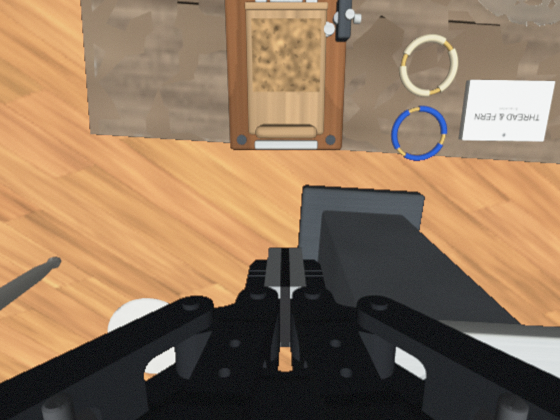

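The wrist picture shows the tab at (286,131), centred straight ahead of the shut fingers, and nothing stands in the way below. I'll lower the fingers behind the tab.

{"name": "drive_tool", "arguments": {
  "plan": [
    [0,0,0.037,0,0,0,-1],
    [0,0,0.037,0,0,0,-1],
    [0,0,0.037,0,0,0,-1],
    [0,0,0.037,0,0,0,-1],
    [0,0,0.037,0,0,0,-1],
    [0.01,0,0,0,0,0,-1],
    [0.01,0,0,0,0,0,-1],
    [0,0,0,0,0,0,-1]
  ]
}}

```text
t: 3.85
tcp_pos: [0.3489, 0.2431, 0.0621]
tool_rot: [1.0, 0.029, 0.004, -0.001]
force: [-0.1, -0.2, -0.1]
finger_gap: -0.001
gripper_force: 0.0
```

{"name": "drive_tool", "arguments": {
  "plan": [
    [0.003,0,0,0,0,0,-1],
    [0.003,0,0,0,0,0,-1],
    [0.003,0,0,0,0,0,-1],
    [0.002,0,0,0,0,0,-1],
    [0,0,0,0,0,0,-1]
  ]
}}

```text
t: 4.35
tcp_pos: [0.3549, 0.2432, 0.0606]
tool_rot: [1.0, 0.03, -0.0, 0.0]
force: [-0.6, -0.4, 1.1]
finger_gap: -0.003
gripper_force: 0.6
```

{"name": "drive_tool", "arguments": {
  "plan": [
    [0.002,0,0,0,0,0,-1],
    [0.002,0,0,0,0,0,-1],
    [0.002,0,0,0,0,0,-1],
    [0,0,0,0,0,0,-1]
  ],
  "newtons": 40
}}

```text
t: 4.75
tcp_pos: [0.3581, 0.2431, 0.0601]
tool_rot: [1.0, 0.03, -0.003, 0.001]
force: [-6.8, 3.2, 5.9]
finger_gap: 0.002
gripper_force: 3.4
```

{"name": "drive_tool", "arguments": {
  "plan": [
    [0.002,0,0,0,0,0,-1],
    [0.002,0,0,0,0,0,-1],
    [0,0,0,0,0,0,-1]
  ]
}}

```text
t: 5.05
tcp_pos: [0.3584, 0.2428, 0.0599]
tool_rot: [1.0, 0.03, -0.007, 0.001]
force: [-12.4, 4.3, 7.3]
finger_gap: 0.0
gripper_force: 6.1
```

{"name": "drive_tool", "arguments": {
  "plan": [
    [0.002,0,0,0,0,0,-1],
    [0.002,0,0,0,0,0,-1],
    [0,0,0,0,0,0,-1]
  ]
}}

```text
t: 5.35
tcp_pos: [0.3657, 0.2432, 0.0598]
tool_rot: [1.0, 0.03, -0.004, 0.001]
force: [-3.1, -1.0, -1.0]
finger_gap: 0.007
gripper_force: 1.7
```

{"name": "drive_tool", "arguments": {
  "plan": [
    [0.003,0,0,0,0,0,-1],
    [0.003,0,0,0,0,0,-1],
    [0.003,0,0,0,0,0,-1],
    [0.003,0,0,0,0,0,-1],
    [0.003,0,0,0,0,0,-1],
    [0,0,0,0,0,0,-1]
  ]
}}

```text
t: 5.95
tcp_pos: [0.3856, 0.2452, 0.0604]
tool_rot: [1.0, 0.03, 0.001, -0.0]
force: [-0.9, -0.6, -0.1]
finger_gap: -0.002
gripper_force: 0.6
```

{"name": "drive_tool", "arguments": {
  "plan": [
    [0.004,0,0,0,0,0,-1],
    [0.004,0,0,0,0,0,-1],
    [0.004,0,0,0,0,0,-1],
    [0.004,0,0,0,0,0,-1],
    [0.004,0,0,0,0,0,-1],
    [0.004,0,0,0,0,0,-1],
    [0.004,0,0,0,0,0,-1],
    [0,0,0,0,0,0,-1]
  ]
}}

```text
t: 6.75
tcp_pos: [0.4138, 0.2469, 0.0604]
tool_rot: [1.0, 0.03, 0.001, -0.0]
force: [-1.0, 0.8, -0.0]
finger_gap: 0.0
gripper_force: 0.2
```

```bash
cat > tab.py <<'E'
from h import *
from station import manip
np.set_printoptions(precision=4,suppress=True)
s=manip.sense();print(s["tcp_pos"],s["force"])
for n in("top","scene"):
    r=manip.snapshot(n);E=ext(r);C=cloud(r,E)
    z=C[...,2]
    # lip front (z .028-.036) / tongue, and tab: colour wood with z ~.075
    hsv=cv2.cvtColor(r["image"],cv2.COLOR_RGB2HSV)
    wood=(hsv[...,1]>60)&(hsv[...,2]>90)&(C[...,1]>.2)&(C[...,1]<.3)&(C[...,0]<.6)
    for nm,lo,hi in(("tab",.069,.08),("lip",.0305,.038)):
        P=C[wood&(z>lo)&(z<hi)&(C[...,0]>.36)]
        if len(P)>10:print(n,nm,len(P),np.median(P,0),rect(P))
E
python3 tab.py
```

```text
[0.4138 0.2469 0.0604] [-0.9683  0.7777 -0.0213]
top lip 216 [0.5035 0.2473 0.0315] ((487.89105224609375, 242.6660919189453), (105.19625091552734, 66.7659912109375), 14.965727806091309)
scene lip 46 [0.4237 0.2607 0.0338] ((477.020751953125, 253.26177978515625), (111.99024963378906, 49.54227066040039), 6.892725944519043)
```

{"name": "drive_tool", "arguments": {
  "plan": [
    [0.002,0,0,0,0,0,-1],
    [0.002,0,0,0,0,0,-1],
    [0.002,0,0,0,0,0,-1],
    [0.002,0,0,0,0,0,-1],
    [0.002,0,0,0,0,0,-1]
  ]
}}

```text
t: 7.35
tcp_pos: [0.4221, 0.2472, 0.0604]
tool_rot: [1.0, 0.03, -0.0, 0.0]
force: [-2.1, 0.2, 2.0]
finger_gap: -0.001
gripper_force: 1.3
```

{"name": "drive_tool", "arguments": {
  "plan": [
    [0.0015,0,0,0,0,0,-1],
    [0.0015,0,0,0,0,0,-1],
    [0.0015,0,0,0,0,0,-1]
  ]
}}

```text
t: 7.65
tcp_pos: [0.4267, 0.2475, 0.0603]
tool_rot: [1.0, 0.03, -0.0, 0.0]
force: [-2.6, -0.7, 3.2]
finger_gap: -0.001
gripper_force: 1.3
```

{"name": "drive_tool", "arguments": {
  "plan": [
    [0.0015,0,0,0,0,0,-1],
    [0.0015,0,0,0,0,0,-1],
    [0.0015,0,0,0,0,0,-1]
  ]
}}

```text
t: 7.95
tcp_pos: [0.4313, 0.2477, 0.0603]
tool_rot: [1.0, 0.03, -0.0, 0.0]
force: [-2.9, -0.5, 2.3]
finger_gap: 0.003
gripper_force: 1.3
```

{"name": "drive_tool", "arguments": {
  "plan": [
    [0.0015,0,0,0,0,0,-1],
    [0.0015,0,0,0,0,0,-1],
    [0.0015,0,0,0,0,0,-1],
    [0.0015,0,0,0,0,0,-1]
  ]
}}

```text
t: 8.35
tcp_pos: [0.4373, 0.2481, 0.0603]
tool_rot: [1.0, 0.03, -0.0, 0.0]
force: [-2.6, -0.1, 1.7]
finger_gap: -0.001
gripper_force: 1.3
```

{"name": "drive_tool", "arguments": {
  "plan": [
    [0.0015,0,0,0,0,0,-1],
    [0.0015,0,0,0,0,0,-1],
    [0.001,0,0,0,0,0,-1]
  ]
}}

```text
t: 8.65
tcp_pos: [0.4414, 0.2484, 0.0603]
tool_rot: [1.0, 0.03, 0.0, -0.0]
force: [-3.3, -0.9, 2.1]
finger_gap: -0.003
gripper_force: 1.3
```

{"name": "drive_tool", "arguments": {
  "plan": [
    [0.0015,0,0,0,0,0,-1],
    [0.0015,0,0,0,0,0,-1],
    [0.001,0,0,0,0,0,-1]
  ]
}}

```text
t: 8.95
tcp_pos: [0.4453, 0.2486, 0.0603]
tool_rot: [1.0, 0.03, 0.0, -0.0]
force: [-3.3, -1.7, 2.3]
finger_gap: 0.001
gripper_force: 1.3
```

{"name": "drive_tool", "arguments": {
  "plan": [
    [0.0015,0,0,0,0,0,-1],
    [0.0015,0,0,0,0,0,-1],
    [0.001,0,0,0,0,0,-1]
  ]
}}

```text
t: 9.25
tcp_pos: [0.4493, 0.2489, 0.0603]
tool_rot: [1.0, 0.03, 0.0, -0.0]
force: [-3.1, -0.1, 1.8]
finger_gap: -0.002
gripper_force: 1.3
```

{"name": "drive_tool", "arguments": {
  "plan": [
    [0.0015,0,0,0,0,0,-1],
    [0.0015,0,0,0,0,0,-1],
    [0.001,0,0,0,0,0,-1]
  ]
}}

```text
t: 9.55
tcp_pos: [0.4527, 0.2491, 0.0603]
tool_rot: [1.0, 0.03, -0.001, 0.0]
force: [-4.2, 0.8, 3.0]
finger_gap: 0.001
gripper_force: 2.1
```

{"name": "drive_tool", "arguments": {
  "plan": [
    [0.001,0,0,0,0,0,-1],
    [0.001,0,0,0,0,0,-1],
    [0.001,0,0,0,0,0,-1]
  ]
}}

```text
t: 9.85
tcp_pos: [0.4548, 0.2492, 0.0603]
tool_rot: [1.0, 0.03, -0.001, 0.0]
force: [-6.0, 0.8, 4.7]
finger_gap: 0.002
gripper_force: 3.1
```

{"name": "drive_tool", "arguments": {
  "plan": [
    [0.001,0,0,0,0,0,-1],
    [0,0,0,0,0,0,-1],
    [0,0,0,0,0,0,-1],
    [0,0,0,0,0,0,-1],
    [0,0,0,0,0,0,-1]
  ]
}}

```text
t: 10.35
tcp_pos: [0.4556, 0.2492, 0.0603]
tool_rot: [1.0, 0.03, -0.001, 0.0]
force: [-5.7, 0.5, 5.4]
finger_gap: 0.001
gripper_force: 3.0
```

{"name": "drive_tool", "arguments": {
  "plan": [
    [-0.002,0,0,0,0,0,-1],
    [-0.002,0,0,0,0,0,-1],
    [-0.003,0,0,0,0,0,-1],
    [-0.01,0,0,0,0,0,-1],
    [-0.02,0,0,0,0,0,-1],
    [0,0,-0.04,0,0,0,-1],
    [0,0,-0.05,0,0,0,-1],
    [0,0,-0.05,0,0,0,1],
    [0,0,-0.045,0,0,0,1],
    [0,0,0,0,0,0,1]
  ]
}}

```text
t: 11.35
tcp_pos: [0.4238, 0.2485, 0.2514]
tool_rot: [1.0, 0.03, 0.007, -0.002]
force: [-0.0, -0.3, 0.1]
finger_gap: 0.503
gripper_force: 0.0
```

{"name": "drive_tool", "arguments": {
  "plan": [
    [0.04,0,0,0,0,0,1],
    [0.04,0,0,0,0,0,1],
    [0.03,0,0,0,0,0,1],
    [0,0,0,0,0,0,1],
    [0,0,0,0,0,0,1]
  ]
}}

```text
t: 11.85
tcp_pos: [0.5292, 0.2533, 0.2437]
tool_rot: [1.0, 0.03, -0.001, 0.0]
force: [-0.1, 0.8, -0.1]
finger_gap: 0.999
gripper_force: 0.0
```

```bash
cat > look.py <<'E'
from h import *
from station import manip
import sys
np.set_printoptions(precision=4,suppress=True)
s=manip.sense();r=manip.snapshot("wrist");n=sys.argv[1];pickle.dump((s,r),open(n+".pkl","wb"))
print(s["tcp_pos"],s["tool_rot"],s["force"],s["q"])
cv2.imwrite(f"pics/{n}.png",r["image"][:,:,::-1])
E=ext(r,s);C=cloud(r,E);z=C[...,2];hsv=cv2.cvtColor(r["image"],cv2.COLOR_RGB2HSV)
reg=(C[...,0]>.38)&(C[...,0]<.8)&(C[...,1]>.19)&(C[...,1]<.33)
for nm,lo,hi in(("boxtop",.083,.098),("tabtop",.07,.08),("hoodtop",.049,.059),("lip",.0305,.035),("tray",.025,.0295)):
    m=(reg&(z>lo)&(z<hi)).astype(np.uint8);k,l,st,_=cv2.connectedComponentsWithStats(m)
    for i in range(1,k):
        if st[i,4]>150:
            P=C[l==i];a,b,c=rect(P);print(nm,st[i],P.mean(0),np.round(a,1),np.round(b,1),round(c,1))
E
python3 look.py w2
```

```text
[0.5292 0.2533 0.2437] [ 0.9996  0.0296 -0.0014  0.0003] [-0.1221  0.8416 -0.1296] [0.2561 0.4786 1.5309 0.0001 1.1349 1.7677]
boxtop [ 240    0   79   64 4799] [0.6468 0.2639 0.0893] [646.7 263.9] [41.2 54.5] 4.6
tabtop [256 248  57  11 591] [0.4724 0.2506 0.0738] [471.9 250.7] [ 8.8 49.2] 3.0
hoodtop [ 237    0   94   76 2091] [0.6385 0.2539 0.0541] [647.8 261.4] [55.4 74.2] 3.6
hoodtop [258 240  54   6 196] [0.4758 0.2509 0.0541] [474.8 250.3] [ 4.5 49.4] 1.6
lip [246 129  77   7 496] [0.573  0.2563 0.032 ] [573.1 256.7] [ 5.5 69.4] 3.4
lip [328 227  13  33 318] [0.4698 0.2017 0.0335] [468.9 201.1] [33.2 11.8] 6.2
tray [ 268   77   32   53 1560] [0.5987 0.2581 0.028 ] [598.1 258.6] [45.2 28.4] 3.4
tray [ 247  136   82  105 6566] [0.5224 0.2533 0.0282] [518.3 250.3] [102.6  76. ] 3.5
```

View pics/w2.png

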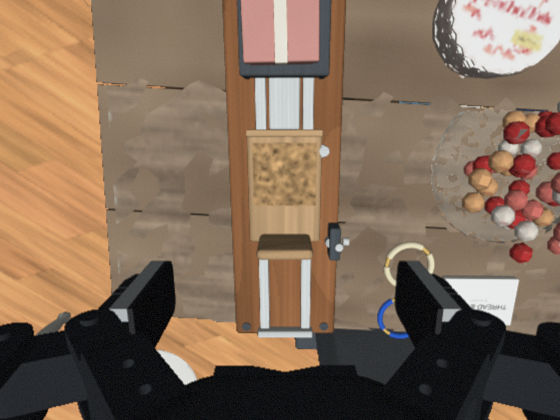

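The wrist picture shows the tray against the bumper side, with the lip at row 131 and the tab at (284,247). The box is aligned with the hood but cut off at the picture's top edge. I'll move ahead to see all of it.

{"name": "drive_tool", "arguments": {
  "plan": [
    [0.03,0,0,0,0,0,1],
    [0.03,0,0,0,0,0,1],
    [0,0,0,0,0,0,1],
    [0,0,0,0,0,0,1]
  ]
}}

```text
t: 12.3
tcp_pos: [0.5884, 0.2572, 0.2446]
tool_rot: [1.0, 0.03, -0.001, 0.0]
force: [-0.8, -0.3, 0.1]
finger_gap: 1.001
gripper_force: 0.0
```

```bash
python3 look.py w3; python3 - <<'E'
from h import *
V=[]
for n in("w2","w3"):
    s,r=pickle.load(open(n+".pkl","rb"));E=ext(r,s);hsv=cv2.cvtColor(r["image"],cv2.COLOR_RGB2HSV)
    m=((hsv[...,0]<12)|(hsv[...,0]>172))&(hsv[...,1]>50)&(hsv[...,1]<150)&(hsv[...,2]>170);m[:,:225]=0;m[:,345:]=0;m[150:]=0
    m=cv2.morphologyEx(m.astype(np.uint8),cv2.MORPH_CLOSE,np.ones((21,21)));k,l,st,_=cv2.connectedComponentsWithStats(m)
    i=1+np.argmax(st[1:,4]);x,y,w,h,a=st[i];print(n,st[i]);V.append((r,s,E,(x+w/2-.5,y+h-.5)))
    v,u=np.where(l==i);P=plane(r,np.c_[u,v],.09,E);print("pink top on z=.09",rect(P))
print("near edge of top, two views",tri((V[0][0],V[0][3]),(V[1][0],V[1][3]),V[0][2],V[1][2]))
E
```

```text
[0.5884 0.2572 0.2446] [ 0.9996  0.0299 -0.0013  0.0002] [-0.7536 -0.3151  0.0711] [0.2382 0.5528 1.3859 0.0002 1.2054 1.7492]
boxtop [ 243   67   75   78 5588] [0.655  0.2643 0.0892] [654.4 264.4] [55.6 54.8] 4.5
tabtop [258 307  54  12 566] [0.4726 0.2505 0.0736] [471.8 250.5] [ 9.8 49. ] 3.6
hoodtop [ 238   35   92  113 4396] [0.6822 0.2599 0.0542] [665.5 262.5] [89.6 74.2] 3.5
hoodtop [259 296  52   8 267] [0.4758 0.2506 0.0542] [475.  250.8] [ 4.5 49.5] 3.7
lip [248 192  73   7 427] [0.573  0.2566 0.032 ] [573.2 257.1] [ 6.1 68.9] 3.5
lip [327 282  12  31 271] [0.4701 0.2016 0.0334] [469.  200.9] [34.3 11. ] 1.9
tray [ 250  148   50   45 1302] [0.5963 0.2588 0.0279] [595.6 267.8] [42.8 47.3] 3.5
tray [ 249  199   79   95 5863] [0.5219 0.2533 0.0281] [518.5 250.5] [101.7  76.4] 2.8
w2 [ 241    0   78   62 4672]
pink top on z=.09 ((646.83154296875, 263.7177429199219), (39.711734771728516, 53.54291534423828), 4.509791374206543)
w3 [ 243   68   75   76 5416]
pink top on z=.09 ((654.2050170898438, 264.2586364746094), (53.629600524902344, 53.889671325683594), 4.5295610427856445)
near edge of top, two views (array([0.62685308, 0.26320581, 0.08571245]), np.float64(0.0002478993824986117))
```

View pics/w3.png

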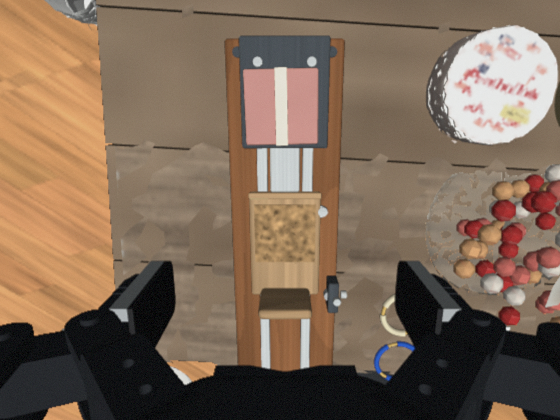

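The picture shows the whole box at (281,106) on the hood, turned about 1° from the tool and about 56 mm wide. Next I'll move over it and go down.

{"name": "drive_tool", "arguments": {
  "plan": [
    [0.033,-0.002,0,0,0,-1,1],
    [0.033,-0.002,0,0,0,0,1],
    [0,0,0.04,0,0,0,1],
    [0,0,0.04,0,0,0,1],
    [0,0,0.04,0,0,0,1],
    [0,0,0.03,0,0,0,1],
    [0,0,0.015,0,0,0,1],
    [0,0,0,0,0,0,1],
    [0,0,0,0,0,0,1]
  ]
}}

```text
t: 13.25
tcp_pos: [0.6558, 0.2661, 0.0816]
tool_rot: [0.999, 0.039, 0.001, -0.0]
force: [0.5, -0.3, 0.3]
finger_gap: 1.004
gripper_force: 0.0
```

{"name": "drive_tool", "arguments": {
  "plan": [
    [-0.0015,0.002,0.008,0,0,0,1],
    [0,0,0,0,0,0,1],
    [0,0,0,0,0,0,1]
  ]
}}

```text
t: 13.55
tcp_pos: [0.6544, 0.2636, 0.0732]
tool_rot: [0.999, 0.038, 0.001, -0.0]
force: [0.8, 0.2, -0.3]
finger_gap: 1.0
gripper_force: 0.0
```

{"name": "drive_tool", "arguments": {
  "plan": [
    [0,0,0,0,0,0,0],
    [0,0,0,0,0,0,-1],
    [0,0,0,0,0,0,-1],
    [0,0,0,0,0,0,-1],
    [0,0,0,0,0,0,-1],
    [0,0,0,0,0,0,-1]
  ],
  "newtons": 25
}}

```text
t: 14.15
tcp_pos: [0.6545, 0.2637, 0.0728]
tool_rot: [0.999, 0.039, 0.0, -0.0]
force: [-0.5, 0.3, 4.2]
finger_gap: 0.641
gripper_force: 27.7
```

{"name": "drive_tool", "arguments": {
  "plan": [
    [0,0,-0.01,0,0,0,-1],
    [0,0,-0.02,0,0,0,-1],
    [0,0,-0.03,0,0,0,-1],
    [0,0,-0.03,0,0,0,-1],
    [-0.02,0,-0.03,0,0,1,-1],
    [-0.03,0,0,0,0,0,-1],
    [-0.03,0,0,0,0,0,-1],
    [-0.03,0,0,0,0,0,-1],
    [-0.01,0,0,0,0,0,-1],
    [0,0,0,0,0,0,-1]
  ]
}}

```text
t: 15.15
tcp_pos: [0.5331, 0.2562, 0.1925]
tool_rot: [1.0, 0.03, -0.0, 0.0]
force: [0.5, 0.2, -0.5]
finger_gap: 0.639
gripper_force: 27.3
```

```bash
python3 look.py w4;python3 - <<'E'
from h import *
np.set_printoptions(precision=4,suppress=True)
s,r=pickle.load(open("w4.pkl","rb"));E=ext(r,s);C=cloud(r,E);hsv=cv2.cvtColor(r["image"],cv2.COLOR_RGB2HSV)
m=((hsv[...,0]<12)|(hsv[...,0]>172))&(hsv[...,1]>50)&(hsv[...,1]<150)&(hsv[...,2]>120)&(abs(C[...,0]-s["tcp_pos"][0])<.06)&(abs(C[...,1]-s["tcp_pos"][1])<.045)&(C[...,2]>.1)
P=C[m];print(m.sum(),P.mean(0),np.percentile(P,[2,98],axis=0),rect(P[P[:,2]>np.percentile(P[:,2],90)-.004]))
E
```

```text
[0.5331 0.2562 0.1925] [ 0.9995  0.0302 -0.0004  0.0001] [ 0.5319  0.2355 -0.4838] [ 0.2592  0.5472  1.5703 -0.      1.025   1.7696]
hoodtop [ 232    0  112   77 8385] [0.644  0.2612 0.0542] [643.7 261.1] [47.3 74.1] 3.6
lip [243 139  90   8 686] [0.5727 0.2569 0.032 ] [572.8 256.6] [ 5.6 69.5] 3.5
tray [ 269   78   37   61 2123] [0.5987 0.2583 0.028 ] [598.2 258.4] [45.3 27.7] 4.1
tray [ 244  146   96   63 4715] [0.545  0.2545 0.0284] [544.3 251.8] [51.  76.5] 3.4
17816 [0.5363 0.2568 0.2089] [[0.5107 0.2305 0.2076]
 [0.5595 0.283  0.21  ]] ((533.2247924804688, 256.7066650390625), (54.51233673095703, 55.11788558959961), 3.572542905807495)
```

View pics/w4.png

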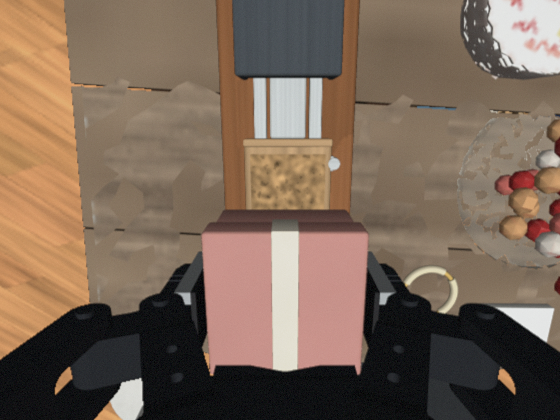

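The picture shows the box gripped square, centred at about (285,300) and level. The tray and mat lie straight ahead below it, lip at row 143. I'll lower it with a 2 mm sideways correction.

{"name": "drive_tool", "arguments": {
  "plan": [
    [0.0015,0.0025,0.035,0,0,0,-1],
    [0,0,0.035,0,0,0,-1],
    [0,0,0.035,0,0,0,-1],
    [0,0,0.02,0,0,0,-1],
    [0,0,0.01,0,0,0,-1],
    [0,0,0,0,0,0,-1],
    [0,0,0,0,0,0,-1]
  ]
}}

```text
t: 15.9
tcp_pos: [0.5376, 0.2539, 0.0579]
tool_rot: [1.0, 0.03, 0.001, -0.0]
force: [-0.6, 0.3, -0.4]
finger_gap: 0.635
gripper_force: 27.3
```

{"name": "drive_tool", "arguments": {
  "plan": [
    [-0.002,0,0.004,0,0,0,-1],
    [0,0,0.003,0,0,0,-1],
    [0,0,0.0015,0,0,0,-1],
    [0,0,0,0,0,0,-1],
    [0,0,0,0,0,0,-1]
  ]
}}

```text
t: 16.4
tcp_pos: [0.5341, 0.2537, 0.049]
tool_rot: [1.0, 0.03, 0.0, -0.0]
force: [-0.2, 0.6, -1.3]
finger_gap: 0.64
gripper_force: 27.3
```

{"name": "drive_tool", "arguments": {
  "plan": [
    [0,0,0.001,0,0,0,-1],
    [0,0,0,0,0,0,-1]
  ]
}}

```text
t: 16.6
tcp_pos: [0.534, 0.2536, 0.0478]
tool_rot: [1.0, 0.03, -0.0, -0.0]
force: [-0.3, -0.1, -1.4]
finger_gap: 0.645
gripper_force: 27.3
```

{"name": "drive_tool", "arguments": {
  "plan": [
    [0,0,0.001,0,0,0,-1],
    [0,0,0,0,0,0,-1]
  ]
}}

```text
t: 16.8
tcp_pos: [0.5341, 0.2536, 0.0468]
tool_rot: [1.0, 0.03, 0.0, -0.0]
force: [0.1, 0.2, -0.9]
finger_gap: 0.641
gripper_force: 27.4
```

{"name": "drive_tool", "arguments": {
  "plan": [
    [0,0,0.001,0,0,0,-1],
    [0,0,0,0,0,0,-1]
  ]
}}

```text
t: 17.0
tcp_pos: [0.5341, 0.2536, 0.0468]
tool_rot: [1.0, 0.03, 0.0, -0.0]
force: [-2.0, -0.6, 6.3]
finger_gap: 0.636
gripper_force: 28.0
```

{"name": "drive_tool", "arguments": {
  "plan": [
    [0,0,-0.001,0,0,0,-1],
    [0,0,0,0,0,0,0.4],
    [0,0,0,0,0,0,0.6],
    [0,0,0,0,0,0,1],
    [0,0,0,0,0,0,1],
    [0,0,0,0,0,0,1],
    [0,0,0,0,0,0,1]
  ]
}}

```text
t: 17.7
tcp_pos: [0.534, 0.2536, 0.0467]
tool_rot: [1.0, 0.03, -0.0, 0.0]
force: [0.4, -0.1, -0.3]
finger_gap: 1.003
gripper_force: 0.0
```

{"name": "drive_tool", "arguments": {
  "plan": [
    [0,0,-0.01,0,0,0,1],
    [0,0,-0.03,0,0,0,1],
    [0,0,-0.04,0,0,0,1],
    [0,0,-0.04,0,0,0,1],
    [0,0,-0.04,0,0,0,1],
    [-0.025,0,-0.03,0,0,0,1],
    [-0.025,0,0,0,0,0,1],
    [0,0,0,0,0,0,1],
    [0,0,0,0,0,0,1]
  ]
}}

```text
t: 18.6
tcp_pos: [0.484, 0.2507, 0.2376]
tool_rot: [1.0, 0.03, 0.001, -0.0]
force: [0.2, -0.0, -0.3]
finger_gap: 0.998
gripper_force: 0.0
```

```bash
sed -i 's/("boxtop",.083,.098)/("boxtop",.058,.0685)/' look.py; python3 look.py w5; python3 tab.py|tail -4
```

```text
[0.484  0.2507 0.2376] [ 0.9995  0.03    0.0008 -0.0001] [ 0.2064 -0.0022 -0.3286] [ 0.2729  0.4293  1.6435 -0.0001  1.0672  1.7837]
boxtop [ 251   92   69   71 4674] [0.535  0.254  0.0632] [534.3 254. ] [55.5 55.1] 3.4
boxtop [256 197  58   5 168] [0.4757 0.2506 0.0629] [475.2 250.3] [ 3.  48.3] 1.6
tabtop [255 200  60  13 688] [0.4716 0.2506 0.074 ] [471.1 250.4] [10.1 49. ] 3.7
hoodtop [ 236    0   97   16 1454] [0.6246 0.2599 0.0539] [624.9 259.9] [10.3 74. ] 3.7
hoodtop [257 195  56   4 155] [0.4758 0.2504 0.0542] [475.2 250.4] [ 2.5 48.1] 2.2
lip [244  77  81   8 581] [0.5726 0.2564 0.032 ] [572.7 256.9] [ 5.9 69.2] 3.5
lip [331 184  13  35 341] [0.4693 0.2016 0.0337] [468.8 201. ] [33.  10.8] 2.5
tray [ 268   20   33   58 1788] [0.5992 0.2584 0.0281] [598.6 258.5] [45.8 27.8] 3.9
tray [ 245   84   87  116 3535] [0.51   0.2527 0.0279] [518.3 250.1] [104.1  76.5] 3.5
top tab 100 [0.4691 0.2484 0.074 ] ((469.3201599121094, 249.82620239257812), (10.264845848083496, 46.44576644897461), 3.606707811355591)
top lip 137 [0.5058 0.2421 0.0319] ((510.8393859863281, 247.2134246826172), (125.79100036621094, 76.3709487915039), 5.286021709442139)
scene tab 101 [0.4663 0.2503 0.0723] ((468.3078308105469, 249.9744873046875), (12.106012344360352, 48.23434066772461), 0.867822527885437)
scene lip 112 [0.4652 0.2657 0.0342] ((506.5124206542969, 268.7317199707031), (123.32456970214844, 63.31612014770508), 39.996429443359375)
```

View pics/w5.png

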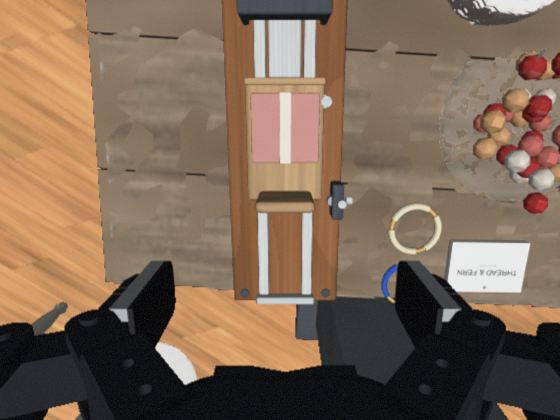

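The box sits at (285,128), on the middle of the mat: box centre (0.534, 0.254) against a seat at (0.535, 0.254). The tray's lip and tab have stayed within about 1 mm since it was pressed on the bumper. The bangles and card in view are untouched. Handing in.

```bash
python3 -c "
from station import manip
print(manip.sign_off())"
```

```text
the job is handed in; nothing more can be done
None
```

The job is handed in at about 19 s on the robot's clock, result not reported: the ring box stands within about 1 mm of the mat's middle and the tray was pressed to the bumper with about 3–4 N and left there (contact since then judged only from the tray not having moved); I touched none of the other goods.

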